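Bring a ratchet-propped drawing board down to its lowest notch

TASK

The little drawing board is propped too steeply, and its ratchet only lets it go up. Lift it by its grab bar through the remaining notches until it just meets the rubber stop at the very top, where the pawl lets go (feel for the stop, do not force it), then lower it gently until it lies flat, and raise it again so that it stands by itself in its lowest notch. Let go of it and leave the other things on the table where they are.

Things in the scene. Friction and masses are not known exactly. Their poses are not given: they have to be found in the camera images.
- stand: low wooden frame of the tilting drawing board, 200 x 224 x 18 mm, fixed to the table; origin on the table under its middle; x axis points from the board's hinge (edge near the robot) to the far edge with the grab bar, y to the left, z up
- quadrant_side (a point): point on the stand, 128 mm left of its middle, 45 mm high, beside the steel toothed quadrant (arc of 110 mm radius round the hinge, 4 notches, return rail over the teeth, one-way flap, rubber stop pad at its top). The quadrant was clamped by hand: notches, flap and stop may all be shifted together by up to 0.06 rad of tilt either way from the angles told here; this shift is not measured. It stays put in the job
- stand_hinge (a point): middle of the board's hinge axis, 45 mm above the table, 110 mm nearer than the stand's origin; the axis runs along the stand's y. A spring pawl on the board clicks over the teeth going up and holds going down; to catch in a notch, raise the board 0.03 rad or more above the tilt at which that notch holds it, and less than 0.14 above. Let go while in no notch, the board falls
- board_tilt (a joint): tilt of the board, rad: 0 flat, grows as the far edge rises. Notches hold it at about 0.24 (lowest), 0.38, 0.52, 0.66. At about 0.98 the pawl slips past the flap; 0.02 higher the board meets the rubber stop. From there it can go down flat, the pawl on the rail; flat (under 0.05) the pawl drops off the rail and works again. All but flat shift with the quadrant, up to 0.06 either way
- board_bar (a point): middle of the steel grab bar at the board's free (far) edge: round, 11 mm thick, parallel to the hinge, 225 mm from the hinge axis, free over 110 mm of its length; 53 mm of free space between it and the board's edge, nothing under it. It is the highest part of the raised board; holding it up takes about 2 N
- stop_stud: steel stud, 10 mm thick, on the left side of the board, 140 mm from the hinge axis, on a spring; origin on the hinge axis. It meets the quadrant's rubber stop pad when the board is at the top. The stop gives about 1 mm at the grab bar per 4 N there, and must not be loaded with more than 28 N at the stud, that is about 17 N at the grab bar beyond the board's weight
- plane: small brass thumb plane, 25 x 60 x 34 mm, a bystander to the left; origin under its middle
- bored: wooden block with a bored hole, 42 x 56 x 30 mm, a bystander to the left; origin under its middle
- cork: cork sanding block, 44 x 70 x 28 mm, a bystander behind the stand on the left; origin under its middle

How it is judged (in metres and radians):
On the way, in this order (a step that is already met when the one before it is completed fails the run):
1. the board is lifted past its top notch (tilt over 0.90 rad) (value of joint board_tilt above 0.9 rad).
2. the board is lowered flat (tilt under 0.05 rad) (value of joint board_tilt below 0.05 rad), for 0.2 s.
At the end, for the whole second after the job is handed in: the board stands still, held by its pawl in the lowest notch (tilt 0.17 to 0.314 rad, whatever the quadrant's turn), and plane, bored block and cork block are within 30 mm of where they stood (value of joint board_tilt between 0.17 and 0.314 rad and velocity of joint board_tilt between -0.05 and 0.05 rad/s and distance of each of plane, bored, cork from where it was at the start of the episode below 0.03 m); the robot touches nothing.
It fails at once if the rubber stop is loaded with more than 28 N (contact force between stop_stud and stand above 28 N).
It fails at once if the board is let fall flat (still faster than 1.5 rad/s below 0.15 rad) (value of joint board_tilt below 0.15 rad and velocity of joint board_tilt below -1.5 rad/s).
It fails at once if a bystander is pushed more than 30 mm (distance of any of plane, bored, cork from where it was at the start of the episode above 0.03 m).
It also fails if it takes over 61 s, if anything falls off the work surface, if the arm or the gripper's body presses on something with over 40 N, if the wrist force passes 120 N, or if a joint passes its speed limit or range.

ROBOT

A 6-joint arm with a two-finger parallel gripper is mounted at the origin on a cart in front of the work surface, level with it; the furniture and walls round the work are solid. World frame = base frame: x ahead of the robot, y to its left, z up, the work surface at z = 0. Lengths are in mm, angles in rad, forces in N, time in s.
With the tool pointing down it reaches from about 275 to 1000 mm from the base axis. Payload 8.4 kg.
Tool frame: the origin (TCP) lies at the very end of the fingers, on their centre line; the grasp point (between the pads) lies 19 mm behind it; z points along the fingers, y is the direction in which the jaws open and shut (so a half turn about z gives the same grasp; the last joint's range is limited). The gripper opens to 85 mm and grips with 20 to 120 N. Pads are 22 mm wide; open, the fingers measure 114 mm over their backs; the gripper's body (76 mm by 85 mm) begins 54 mm behind the grasp point. The pads swing forward as they close: fully open they stand 13 mm farther back than shut.
Start: joints at [1.138, 0.353, 1.633, -0, 1.155, -0.002], TCP at [260.998, 567.898, 231.281] pointing down, gripper open.
Joint ranges: [-2.63, 2.63], [-0.92, 2.1], [0.06, 2.66], [-1.3, 4.44], [0, 2.69], [-3.02, 3.02]. Speed limits (rad/s): [2.22, 2.22, 2.79, 3.14, 3.14, 3.14].

INTERFACE

Orientations are given as [roll, pitch, yaw] about the fixed x, y, z axes, in that order (R = Rz(yaw) Ry(pitch) Rx(roll)).
In Python, from rig import r gives the robot as it stands.
- The arm moves only by the tool jog_arm, never from a script. Its argument "moves" is a list of rows, each an object with "grip": the gripper command: -1 is fully open, 1 is shut, values between are in proportion; "translation": the shift along the tool's x, y, z in m, a list of three; "twist": the turn, a rotation vector about the tool's x, y, z in rad, a list of three. In form: [{"grip": grip, "translation": [dx, dy, dz], "twist": [ax, ay, az]}, ...]. A call has 1 to 10 rows; each row shifts and turns the commanded pose from where the row before left it, along the tool's axes as they then stand; what a row does not reach is not made up. A row lasts 1/12 s, in which the tool goes at most 41.7 mm and 7.16 degrees, less where a joint would pass 70% of its speed; a pose out of reach is approached as far as the arm can. A call with a gripper value outside its range is refused whole. The fingers move at their own pace and stop on an object; "squeeze" is the grip in N (left out, the last holds). Time passes only in rows, so rows that do not move let the fingers close. It gives the time, the measured TCP pose, the force and the opening at its end, in the units of the state.
- r.sense(): the state, without advancing time (a new reading comes with each control period).
- r.grab_frame(name): name is "scene" or "top"; returns (picture, depth): 420x560x3 uint8, red, green, blue; 420x560 float32, mm along the optical axis (not along the pixel's ray), 0 where there is no reading.
- r.calibration(name): a dict with "fx", "fy", "cx", "cy" (pixels), "R" (3x3) and "t" (3): a world point X has camera coordinates R X + t. Camera axes: x right, y down, z forward; pixel columns grow to the right and rows downward; lengths in mm; the calibration is good to about 2 mm. A picture is of the moment at which its call begins. calibration takes no time and is no camera call.
- r.sign_off(): hands the job in, once; it reports no verdict.
The state is a dict: "clock": time; "qpos": joint angles; "qvel": joint speeds; "joint_efforts": joint torques, N m; "eef_pos": TCP position; "tcp_rot": TCP orientation; "contact_force": force on the tool from outside, world axes, zero at the start; "wrist_torque": the same for the moment, N m; "opening": opening from 0.0 (shut) to 1.0 (fully open).
Only numpy, scipy, OpenCV 4.12 (cv2) and the standard library are available. Lean on these libraries where they do the work, as an engineer would, in place of code of your own. Each camera call takes 0.05 s, during which the arm holds its last target.

## Working session

There is one attempt and no reset: what is moved stays moved. The work goes in short steps, Python scripts to look and compute and a tool call to move; the robot and the scene stay as the last step left them, time stands still between calls to the robot, and variables do not carry over. Pictures are saved under pics/ and viewed, and the job is handed in when it is done.

Besides the shell and the picture viewer there is one more tool, called after "Call:" by a JSON object that holds its "name" and its "arguments", one argument or row to a line. jog_arm: Moves the arm, as the interface text tells. Its arguments: {"type":"object","properties":{"moves":{"type":"array"},"squeeze":{"type":"number"}},"required":["moves"]}

```bash
mkdir -p pics; ls; cat > h.py <<'E'
import numpy as np,cv2
from rig import r
def snap(n,tag):
    p,d=r.grab_frame(n); cv2.imwrite(f'pics/{tag}.png',cv2.cvtColor(p,cv2.COLOR_RGB2BGR)); np.savez(f'pics/{tag}.npz',p=p,d=d); return p,d
def pt(n,u,v,d):
    c=r.calibration(n); x=np.array([(u-c['cx'])/c['fx']*d,(v-c['cy'])/c['fy']*d,d])
    return np.array(c['R']).T@(x-np.array(c['t']))
def cloud(n,d):
    c=r.calibration(n); v,u=np.mgrid[:d.shape[0],:d.shape[1]]
    X=np.stack([(u-c['cx'])/c['fx']*d,(v-c['cy'])/c['fy']*d,d],-1)
    return (X-np.array(c['t']))@np.array(c['R'])
E
python3 - <<'E'
from h import *
print(r.sense())
for n in('scene','top'):
    snap(n,n+'0'); print(n,r.calibration(n))
E
```

```text
pics
{'clock': 0.0, 'qpos': array([ 1.13760076e+00,  3.53689534e-01,  1.63412850e+00, -9.40253077e-06,
        1.15520608e+00, -2.37430792e-03]), 'qvel': array([-0.00084723, -0.00181109,  0.00067344, -0.00225006,  0.00016941,
        0.0009246 ]), 'joint_efforts': array([ 2.52033613e-03, -6.05252194e+01, -3.42070198e+01,  1.76891635e-04,
        9.26293375e-03,  3.71538704e-05]), 'eef_pos': array([260.79835261, 567.46147028, 230.53825007]), 'tcp_rot': array([-3.14016118e+00,  5.19799831e-06,  2.71077520e+00]), 'contact_force': array([ 0.33329844,  0.5056327 , -0.3200134 ]), 'wrist_torque': array([ 0.03781093,  0.01069705, -0.03915103]), 'opening': 0.9989699380787579}
scene {'fx': 511.84116171753845, 'fy': 511.84116171753845, 'cx': 276.51343711823984, 'cy': 207.89336625910622, 'R': array([[ 0.4512512 , -0.89226089, -0.01558392],
       [-0.7026441 , -0.34448055, -0.62259491],
       [ 0.55014873,  0.29189665, -0.78238911]]), 't': array([-115.78757366,  502.51904194,  770.97066111])}
top {'fx': 395.28386124293854, 'fy': 395.28386124293854, 'cx': 275.8812880479142, 'cy': 204.35019319432917, 'R': array([[ 1.90821716e-02, -9.99817827e-01,  4.28200466e-04],
       [-9.82546266e-01, -1.88317911e-02, -1.85062689e-01],
       [ 1.85037040e-01,  3.11067123e-03, -9.82726624e-01]]), 't': array([153.49882612, 609.73331385, 895.53897288])}
```

View pics/scene0.png

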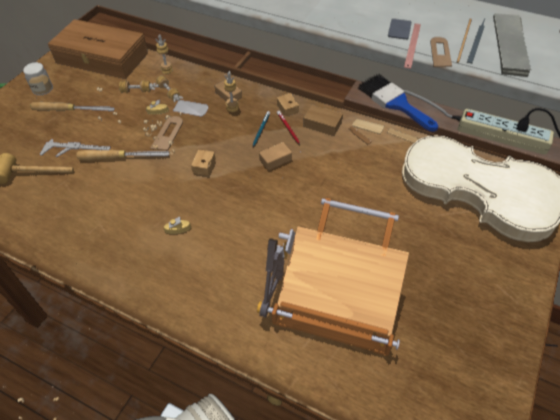

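View pics/top0.png

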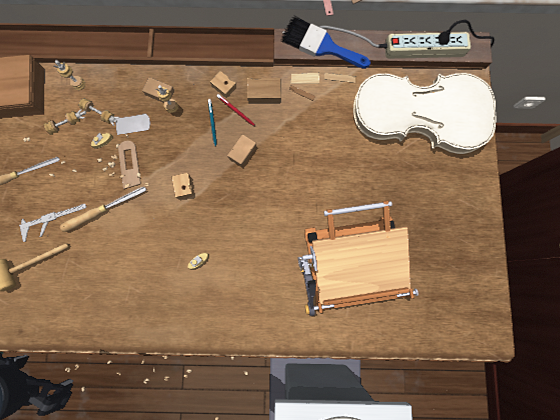

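The scene view shows the board at about (345,280). Its grab bar runs from (325,203) to (397,216), the quadrant is on the left at (275,265), and the hinge rod ends are near (272,312) and (397,345). In the top view the bar runs from (326,212) to (390,205). The plane (198,261), bored block (182,186) and cork (242,150) all stand clear to the left.

```bash
python3 - <<'E'
from h import *
for n in('scene','top'):
    z=np.load(f'pics/{n}0.npz');p,d=z['p'].astype(int),z['d'];C=cloud(n,d)
    hsv=cv2.cvtColor(z['p'],cv2.COLOR_RGB2HSV)
    roi=dict(bar=(315,190,405,225),hinge=(262,300,405,352)) if n=='scene' else dict(bar=(318,198,398,220),hinge=(300,285,422,315))
    for k,(a,b,c,e) in roi.items():
        m=np.zeros(d.shape,bool);m[b:e,a:c]=True
        m&=(hsv[...,1]<70)&(hsv[...,2]>110)&(d>0)
        lab=cv2.connectedComponentsWithStats(m.astype(np.uint8))
        for i in range(1,lab[0]):
            if lab[2][i,4]<8: continue
            P=C[lab[1]==i]; 
            print(n,k,lab[2][i],'med',np.median(P,0).round(),'lo',np.percentile(P,3,0).round(),'hi',np.percentile(P,97,0).round())
            if lab[2][i,4]>60:
                q=P.mean(0);U=np.linalg.svd(P-q,full_matrices=0);t=(P-q)@U[2][0];print('   c',q.round(1),'dir',U[2][0].round(3),'len',t.min().round(),t.max().round())
    # board plane
    m=np.zeros(d.shape,bool)
    if n=='scene': m[250:300,305:385]=True
    else: m[245:290,330:400]=True
    P=C[m&(d>0)];q=np.median(P,0);P=P[np.abs(P-q).max(1)<150];q=P.mean(0);nn=np.linalg.svd(P-q,full_matrices=0)[2][2];nn*=np.sign(nn[2]);print('board',q.round(),nn.round(3),'tilt',np.arccos(nn[2]),'az',np.arctan2(-nn[1],-nn[0]))
E
```

```text
scene bar [321 198  78  23 447] med [587. -12. 150.] lo [573. -80.  -0.] hi [706.  60. 153.]
   c [595.4 -10.9 137.5] dir [ 0.61   0.15  -0.778] len -23.0 185.0
scene hinge [268 307   5   6  23] med [369.  71.  48.] lo [366.  65.   2.] hi [389.  79.  53.]
scene hinge [277 309  15   9  76] med [374.  43.  48.] lo [370.  30.  18.] hi [384.  57.  52.]
   c [375.   43.4  44.5] dir [-0.32  -0.305  0.897] len -37.0 11.0
scene hinge [372 335  17   9  84] med [ 404. -134.   48.] lo [ 399. -147.   19.] hi [ 414. -120.   52.]
   c [ 404.7 -133.6   45.1] dir [-0.315  0.101  0.944] len -32.0 9.0
scene hinge [392 339   8  10  49] med [ 409. -163.   48.] lo [ 403. -168.   -1.] hi [ 438. -156.   54.]
board [473. -33.  93.] [-0.443 -0.074  0.894] tilt 0.4656232504848499 az 0.16579592625520143
top bar [324 201  68  15 319] med [584. -13. 150.] lo [570. -83.  -0.] hi [621.  57. 153.]
   c [585.9 -13.9 141.3] dir [ 0.238 -0.828 -0.509] len -72.0 179.0
top hinge [413 288   6   8  27] med [ 406. -164.   50.] lo [ 400. -187.   -3.] hi [ 414. -159.   57.]
top hinge [397 292  13   5  35] med [ 401. -135.   49.] lo [ 396. -148.   45.] hi [ 404. -121.   67.]
top hinge [322 304  12   5  39] med [371.  42.  49.] lo [366.  28.  46.] hi [376.  54.  67.]
top hinge [309 306  10   7  35] med [364.  73.  56.] lo [357.  64.  46.] hi [370.  85.  64.]
board [460. -38.  88.] [-0.441 -0.077  0.894] tilt 0.4636245480635059 az 0.17299031066955525
```

```bash
python3 - <<'E'
from h import *
for n,b in(('scene',(240,180,420,360)),('top',(290,190,430,320))):
    im=cv2.imread(f'pics/{n}0.png')[b[1]:b[3],b[0]:b[2]]
    cv2.imwrite(f'pics/{n}0z.png',cv2.resize(im,None,fx=3.3,fy=3.3,interpolation=cv2.INTER_CUBIC))
E
```

```text
(no output)
```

View pics/scene0z.png

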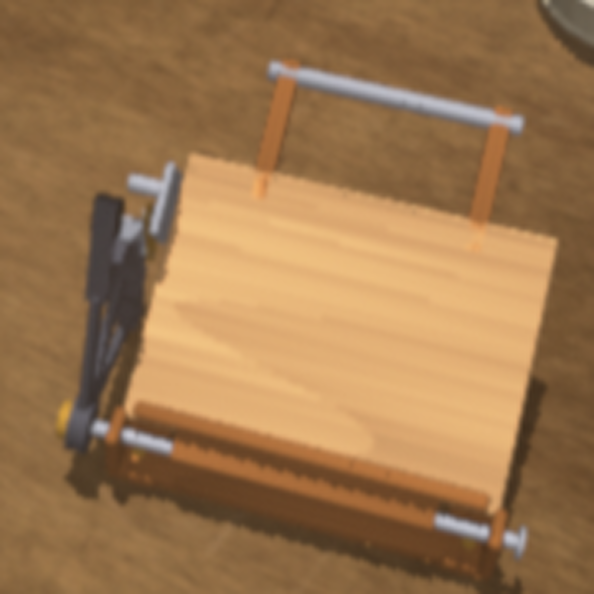

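Call:
{"name": "jog_arm", "arguments": {
  "moves": [
    {"grip": 0.18, "translation": [0, 0, 0], "twist": [0, 0, 0.121]},
    {"grip": 0.18, "translation": [0, 0, 0], "twist": [0, 0, 0.121]},
    {"grip": 0.18, "translation": [0, 0, 0], "twist": [0, 0, 0.121]},
    {"grip": 0.18, "translation": [0, 0, 0], "twist": [0, 0, 0.121]},
    {"grip": 0.18, "translation": [0, 0, 0], "twist": [0, 0, 0.121]},
    {"grip": 0.18, "translation": [0, 0, 0], "twist": [0, 0, 0.121]},
    {"grip": 0.18, "translation": [0, 0, 0], "twist": [0, 0, 0.121]},
    {"grip": 0.18, "translation": [0, 0, 0], "twist": [0, 0, 0.121]},
    {"grip": 0.18, "translation": [0, 0, 0], "twist": [0, 0, 0]}
  ],
  "squeeze": 40
}}

```text
clock: 0.85
eef_pos: [260.9, 567.7, 230.9]
tcp_rot: [-3.141, 0.001, 1.737]
contact_force: [0.3, -0.1, -0.5]
opening: 0.409
```

```bash
cat >> h.py <<'E'
from scipy.spatial.transform import Rotation as Rn
def st():
    s=r.sense(); R=Rn.from_euler('xyz',s['tcp_rot']).as_matrix()
    print('t',round(s['clock'],2),'p',s['eef_pos'].round(1),'rpy',s['tcp_rot'].round(3),'F',s['contact_force'].round(1),'op',round(s['opening']*85,1),'q6',s['qpos'].round(2))
    return s,R
def to(p):
    s,R=st(); print('tool delta mm',(R.T@(np.array(p)-s['eef_pos'])).round(1))
E
python3 -c "
from h import *
to([586,-13,215])"
```

```text
t 0.85 p [260.9 567.7 230.9] rpy [-3.141e+00  1.000e-03  1.737e+00] F [ 0.3 -0.1 -0.5] op 34.8 q6 [ 1.14  0.35  1.63 -0.    1.16  0.97]
tool delta mm [-626.5  224.5   16.2]
```

Call:
{"name": "jog_arm", "arguments": {
  "moves": [
    {"grip": 0.18, "translation": [-0.0313, 0.0112, 0.0008], "twist": [0, 0, 0]},
    {"grip": 0.18, "translation": [-0.0313, 0.0112, 0.0008], "twist": [0, 0, 0]},
    {"grip": 0.18, "translation": [-0.0313, 0.0112, 0.0008], "twist": [0, 0, 0]},
    {"grip": 0.18, "translation": [-0.0313, 0.0112, 0.0008], "twist": [0, 0, 0]},
    {"grip": 0.18, "translation": [-0.0313, 0.0112, 0.0008], "twist": [0, 0, 0]},
    {"grip": 0.18, "translation": [-0.0313, 0.0112, 0.0008], "twist": [0, 0, 0]},
    {"grip": 0.18, "translation": [-0.0313, 0.0112, 0.0008], "twist": [0, 0, 0]},
    {"grip": 0.18, "translation": [-0.0313, 0.0112, 0.0008], "twist": [0, 0, 0]},
    {"grip": 0.18, "translation": [-0.0313, 0.0112, 0.0008], "twist": [0, 0, 0]},
    {"grip": 0.18, "translation": [-0.0313, 0.0112, 0.0008], "twist": [0, 0, 0]}
  ]
}}

```text
clock: 1.68
eef_pos: [425.3, 277.1, 223.2]
tcp_rot: [-3.142, 0.0, 1.748]
contact_force: [0.6, 0.6, -0.2]
opening: 0.412
```

Call:
{"name": "jog_arm", "arguments": {
  "moves": [
    {"grip": 0.18, "translation": [-0.0313, 0.0112, 0.0008], "twist": [0, 0, 0]},
    {"grip": 0.18, "translation": [-0.0313, 0.0112, 0.0008], "twist": [0, 0, 0]},
    {"grip": 0.18, "translation": [-0.0313, 0.0112, 0.0008], "twist": [0, 0, 0]},
    {"grip": 0.18, "translation": [-0.0313, 0.0112, 0.0008], "twist": [0, 0, 0]},
    {"grip": 0.18, "translation": [-0.0313, 0.0112, 0.0008], "twist": [0, 0, 0]},
    {"grip": 0.18, "translation": [-0.0313, 0.0112, 0.0008], "twist": [0, 0, 0]},
    {"grip": 0.18, "translation": [-0.0313, 0.0112, 0.0008], "twist": [0, 0, 0]},
    {"grip": 0.18, "translation": [-0.0313, 0.0112, 0.0008], "twist": [0, 0, 0]},
    {"grip": 0.18, "translation": [-0.0313, 0.0112, 0.0008], "twist": [0, 0, 0]},
    {"grip": 0.18, "translation": [0, 0, 0], "twist": [0, 0, 0]}
  ]
}}

```text
clock: 2.52
eef_pos: [574.9, 14.0, 215.9]
tcp_rot: [3.14, 0.002, 1.745]
contact_force: [-0.3, -1.0, -0.0]
opening: 0.411
```

```bash
python3 -c "
from h import *
to([586,-13,175])
to([586,-13,127])"
```

```text
t 2.52 p [574.9  14.  215.9] rpy [3.140e+00 2.000e-03 1.745e+00] F [-0.3 -1.  -0. ] op 35.0 q6 [ 0.02  0.29  1.76 -0.    1.09 -0.15]
tool delta mm [-28.4   6.2  41. ]
t 2.52 p [574.9  14.  215.9] rpy [3.140e+00 2.000e-03 1.745e+00] F [-0.3 -1.  -0. ] op 35.0 q6 [ 0.02  0.29  1.76 -0.    1.09 -0.15]
tool delta mm [-28.3   6.2  89. ]
```

Call:
{"name": "jog_arm", "arguments": {
  "moves": [
    {"grip": 0.18, "translation": [-0.0142, 0.0031, 0.0], "twist": [0, 0, 0]},
    {"grip": 0.18, "translation": [-0.0142, 0.0031, 0.01], "twist": [0, 0, 0]},
    {"grip": 0.18, "translation": [0, 0, 0.015], "twist": [0, 0, 0]},
    {"grip": 0.18, "translation": [0, 0, 0.015], "twist": [0, 0, 0]},
    {"grip": 0.18, "translation": [0, 0, 0], "twist": [0, 0, 0]},
    {"grip": 0.18, "translation": [0, 0, 0], "twist": [0, 0, 0]}
  ]
}}

```text
clock: 3.02
eef_pos: [582.6, -8.6, 175.0]
tcp_rot: [-3.139, -0.0, 1.744]
contact_force: [0.2, 0.4, 0.4]
opening: 0.41
```

```bash
python3 - <<'E'
from h import *
st()
to([586,-13,127])
snap('scene','s1')
im=cv2.imread('pics/s1.png')[130:360,240:440]
cv2.imwrite('pics/s1z.png',cv2.resize(im,None,fx=2.6,fy=2.6,interpolation=cv2.INTER_CUBIC))
E
```

```text
t 3.02 p [582.6  -8.6 175. ] rpy [-3.139 -0.     1.744] F [0.2 0.4 0.4] op 34.9 q6 [-0.02  0.35  1.78 -0.    1.02 -0.19]
t 3.02 p [582.6  -8.6 175. ] rpy [-3.139 -0.     1.744] F [0.2 0.4 0.4] op 34.9 q6 [-0.02  0.35  1.78 -0.    1.02 -0.19]
tool delta mm [-5.   2.7 48. ]
```

View pics/s1z.png

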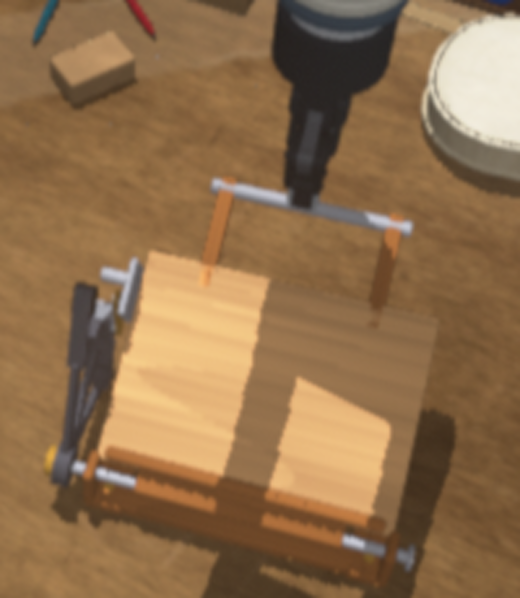

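The fingers are above the middle of the bar, around zoomed pixel (305,200), so I'll go down over it.

Call:
{"name": "jog_arm", "arguments": {
  "moves": [
    {"grip": 0.18, "translation": [-0.002, 0.0015, 0.012], "twist": [0, 0, 0]},
    {"grip": 0.18, "translation": [0, 0, 0.012], "twist": [0, 0, 0]},
    {"grip": 0.18, "translation": [0, 0, 0.012], "twist": [0, 0, 0]},
    {"grip": 0.18, "translation": [0, 0, 0.012], "twist": [0, 0, 0]},
    {"grip": 0.18, "translation": [0, 0, 0], "twist": [0, 0, 0]},
    {"grip": 0.18, "translation": [0, 0, 0], "twist": [0, 0, 0]}
  ]
}}

```text
clock: 3.57
eef_pos: [584.4, -10.1, 126.8]
tcp_rot: [-3.139, -0.0, 1.743]
contact_force: [0.4, 0.2, 0.1]
opening: 0.41
```

```bash
python3 - <<'E'
from h import *
to([586,-13,127])
E
```

```text
t 3.57 p [584.4 -10.1 126.8] rpy [-3.139 -0.     1.743] F [0.4 0.2 0.1] op 34.9 q6 [-0.02  0.41  1.81  0.    0.92 -0.19]
tool delta mm [-3.1  1.1 -0.2]
```

Now I'll close on the bar slowly.

Call:
{"name": "jog_arm", "arguments": {
  "moves": [
    {"grip": 0.5, "translation": [0, 0, 0], "twist": [0, 0, 0]},
    {"grip": 0.65, "translation": [0, 0, 0], "twist": [0, 0, 0]},
    {"grip": 0.8, "translation": [0, 0, 0], "twist": [0, 0, 0]},
    {"grip": 1, "translation": [0, 0, 0], "twist": [0, 0, 0]},
    {"grip": 1, "translation": [0, 0, 0], "twist": [0, 0, 0]},
    {"grip": 1, "translation": [0, 0, 0], "twist": [0, 0, 0]},
    {"grip": 1, "translation": [0, 0, 0], "twist": [0, 0, 0]}
  ],
  "squeeze": 40
}}

```text
clock: 4.15
eef_pos: [586.4, -10.1, 128.8]
tcp_rot: [3.139, 0.0, 1.743]
contact_force: [5.2, 1.9, 2.5]
opening: 0.108
```

```bash
python3 - <<'E'
from h import *
st()
E
```

```text
t 4.15 p [586.4 -10.1 128.8] rpy [3.139 0.    1.743] F [5.2 1.9 2.5] op 9.2 q6 [-0.02  0.41  1.81  0.    0.92 -0.19]
```

```bash
cat >> h.py <<'E'
def arc(a,b,n):
    t=np.linspace(a,b,n+1); P=225*np.stack([np.cos(t),np.sin(t)],1)
    for x,d in zip(t[1:],np.diff(P,axis=0)): print(round(x,3),(d*[1,-1]).round(1))
def tilt():
    s,R=st(); p=s['eef_pos']+[0,0,19]; u=np.array([np.cos(.172),np.sin(.172)])
    x=(p[:2]-[389,-47])@u; print('x',x.round(1),'z',(p[2]-45).round(1),'tilt atan',np.arctan2(p[2]-45,x).round(3),'rad',np.hypot(x,p[2]-45).round(1),'F radial/z',(s['contact_force'][:2]@u).round(1),s['contact_force'][2].round(1))
E
python3 - <<'E'
from h import *
tilt()
arc(.467,.867,10)
E
```

```text
t 4.15 p [586.4 -10.1 128.8] rpy [3.139 0.    1.743] F [5.2 1.9 2.5] op 9.2 q6 [-0.02  0.41  1.81  0.    0.92 -0.19]
x 200.8 z 102.8 tilt atan 0.473 rad 225.6 F radial/z 5.5 2.5
0.507 [-4.2 -8. ]
0.547 [-4.5 -7.8]
0.587 [-4.8 -7.6]
0.627 [-5.1 -7.4]
0.667 [-5.4 -7.2]
0.707 [-5.7 -7. ]
0.747 [-6.  -6.7]
0.787 [-6.2 -6.5]
0.827 [-6.5 -6.2]
0.867 [-6.7 -6. ]
```

Call:
{"name": "jog_arm", "arguments": {
  "moves": [
    {"grip": 1, "translation": [0, 0.0015, -0.001], "twist": [0, 0, 0]},
    {"grip": 1, "translation": [0, -0.0042, -0.008], "twist": [0, 0, 0]},
    {"grip": 1, "translation": [0, -0.0045, -0.0078], "twist": [0, 0, 0]},
    {"grip": 1, "translation": [0, -0.0048, -0.0076], "twist": [0, 0, 0]},
    {"grip": 1, "translation": [0, 0, 0], "twist": [0, 0, 0]}
  ]
}}

```text
clock: 4.57
eef_pos: [572.3, -12.5, 153.9]
tcp_rot: [-3.141, 0.0, 1.743]
contact_force: [0.3, -0.1, -1.0]
opening: 0.112
```

```bash
python3 - <<'E'
from h import *
tilt()
E
```

```text
t 4.57 p [572.3 -12.5 153.9] rpy [-3.141  0.     1.743] F [ 0.3 -0.1 -1. ] op 9.5 q6 [-0.02  0.36  1.82 -0.    0.97 -0.2 ]
x 186.5 z 127.9 tilt atan 0.601 rad 226.1 F radial/z 0.3 -1.0
```

Call:
{"name": "jog_arm", "arguments": {
  "moves": [
    {"grip": 1, "translation": [0, -0.0051, -0.0074], "twist": [0, 0, 0]},
    {"grip": 1, "translation": [0, -0.0054, -0.0072], "twist": [0, 0, 0]},
    {"grip": 1, "translation": [0, -0.0057, -0.007], "twist": [0, 0, 0]},
    {"grip": 1, "translation": [0, -0.006, -0.0067], "twist": [0, 0, 0]},
    {"grip": 1, "translation": [0, -0.0062, -0.0065], "twist": [0, 0, 0]},
    {"grip": 1, "translation": [0, 0, 0], "twist": [0, 0, 0]}
  ]
}}

```text
clock: 5.07
eef_pos: [544.7, -17.3, 188.8]
tcp_rot: [3.141, 0.0, 1.743]
contact_force: [2.7, 1.3, 0.1]
opening: 0.107
```

```bash
python3 - <<'E'
from h import *
tilt()
arc(.8,1.05,25)
E
```

```text
t 5.07 p [544.7 -17.3 188.8] rpy [3.141 0.    1.743] F [2.7 1.3 0.1] op 9.1 q6 [-0.03  0.28  1.85  0.    1.02 -0.21]
x 158.5 z 162.8 tilt atan 0.799 rad 227.2 F radial/z 2.9 0.1
0.81 [-1.6 -1.6]
0.82 [-1.6 -1.5]
0.83 [-1.7 -1.5]
0.84 [-1.7 -1.5]
0.85 [-1.7 -1.5]
0.86 [-1.7 -1.5]
0.87 [-1.7 -1.5]
0.88 [-1.7 -1.4]
0.89 [-1.7 -1.4]
0.9 [-1.8 -1.4]
0.91 [-1.8 -1.4]
0.92 [-1.8 -1.4]
0.93 [-1.8 -1.4]
0.94 [-1.8 -1.3]
0.95 [-1.8 -1.3]
0.96 [-1.8 -1.3]
0.97 [-1.8 -1.3]
0.98 [-1.9 -1.3]
0.99 [-1.9 -1.2]
1.0 [-1.9 -1.2]
1.01 [-1.9 -1.2]
1.02 [-1.9 -1.2]
1.03 [-1.9 -1.2]
1.04 [-1.9 -1.1]
1.05 [-1.9 -1.1]
```

Call:
{"name": "jog_arm", "arguments": {
  "moves": [
    {"grip": 1, "translation": [0, -0.0025, -0.0032], "twist": [0, 0, 0]},
    {"grip": 1, "translation": [0, -0.0034, -0.003], "twist": [0, 0, 0]},
    {"grip": 1, "translation": [0, -0.0034, -0.003], "twist": [0, 0, 0]},
    {"grip": 1, "translation": [0, -0.0034, -0.0029], "twist": [0, 0, 0]},
    {"grip": 1, "translation": [0, 0, 0], "twist": [0, 0, 0]}
  ]
}}

```text
clock: 5.48
eef_pos: [533.1, -19.3, 200.0]
tcp_rot: [3.14, 0.0, 1.743]
contact_force: [3.3, 1.7, 2.4]
opening: 0.109
```

```bash
python3 - <<'E'
from h import *
tilt()
E
```

```text
t 5.48 p [533.1 -19.3 200. ] rpy [3.14  0.    1.743] F [3.3 1.7 2.4] op 9.3 q6 [-0.04  0.24  1.86  0.    1.03 -0.21]
x 146.7 z 174.0 tilt atan 0.87 rad 227.6 F radial/z 3.5 2.4
```

Call:
{"name": "jog_arm", "arguments": {
  "moves": [
    {"grip": 1, "translation": [0, -0.0008, -0.0023], "twist": [0, 0, 0]},
    {"grip": 1, "translation": [0, -0.0017, -0.0014], "twist": [0, 0, 0]},
    {"grip": 1, "translation": [0, 0, 0], "twist": [0, 0, 0]}
  ]
}}

```text
clock: 5.73
eef_pos: [529.9, -19.8, 202.9]
tcp_rot: [-3.141, -0.0, 1.743]
contact_force: [2.0, 1.1, -1.8]
opening: 0.113
```

```bash
python3 - <<'E'
from h import *
tilt()
E
```

```text
t 5.73 p [529.9 -19.8 202.9] rpy [-3.141 -0.     1.743] F [ 2.   1.1 -1.8] op 9.6 q6 [-0.04  0.24  1.86 -0.    1.04 -0.21]
x 143.5 z 176.9 tilt atan 0.889 rad 227.8 F radial/z 2.2 -1.8
```

Call:
{"name": "jog_arm", "arguments": {
  "moves": [
    {"grip": 1, "translation": [0, -0.0018, -0.0014], "twist": [0, 0, 0]},
    {"grip": 1, "translation": [0, -0.0018, -0.0014], "twist": [0, 0, 0]},
    {"grip": 1, "translation": [0, 0, 0], "twist": [0, 0, 0]}
  ]
}}

```text
clock: 5.98
eef_pos: [526.4, -20.4, 205.9]
tcp_rot: [-3.141, -0.0, 1.743]
contact_force: [0.9, 1.6, -1.2]
opening: 0.112
```

```bash
cat >> h.py <<'E'
def ft():
    tilt(); s=r.sense(); u=np.array([np.cos(.172),np.sin(.172)]); F=s['contact_force'];p=s['eef_pos']
    x=(p[:2]-[389,-47])@u; t=np.arctan2(p[2]-26,x); fr=F[:2]@u
    print('tangential',(-fr*np.sin(t)+F[2]*np.cos(t)).round(1),'radial',(fr*np.cos(t)+F[2]*np.sin(t)).round(1))
E
python3 - <<'E'
from h import *
ft()
E
```

```text
t 5.98 p [526.4 -20.4 205.9] rpy [-3.141 -0.     1.743] F [ 0.9  1.6 -1.2] op 9.5 q6 [-0.04  0.23  1.87 -0.    1.05 -0.21]
x 139.9 z 179.9 tilt atan 0.91 rad 227.9 F radial/z 1.2 -1.2
tangential -1.7 radial -0.2
```

Call:
{"name": "jog_arm", "arguments": {
  "moves": [
    {"grip": 1, "translation": [0, -0.0018, -0.0014], "twist": [0, 0, 0]},
    {"grip": 1, "translation": [0, 0, 0], "twist": [0, 0, 0]}
  ]
}}

```text
clock: 6.15
eef_pos: [524.7, -20.7, 207.4]
tcp_rot: [-3.141, -0.0, 1.743]
contact_force: [1.8, 0.6, -1.1]
opening: 0.108
```

```bash
python3 - <<'E'
from h import *
ft()
E
```

```text
t 6.15 p [524.7 -20.7 207.4] rpy [-3.141 -0.     1.743] F [ 1.8  0.6 -1.1] op 9.2 q6 [-0.04  0.22  1.87  0.    1.05 -0.21]
x 138.2 z 181.4 tilt atan 0.92 rad 228.1 F radial/z 1.8 -1.1
tangential -2.1 radial 0.3
```

Call:
{"name": "jog_arm", "arguments": {
  "moves": [
    {"grip": 1, "translation": [0, -0.0018, -0.0014], "twist": [0, 0, 0]},
    {"grip": 1, "translation": [0, 0, 0], "twist": [0, 0, 0]}
  ]
}}

```text
clock: 6.32
eef_pos: [523.0, -21.0, 208.8]
tcp_rot: [-3.141, -0.0, 1.743]
contact_force: [0.5, 1.3, -1.5]
opening: 0.114
```

```bash
python3 - <<'E'
from h import *
ft()
E
```

```text
t 6.32 p [523.  -21.  208.8] rpy [-3.141 -0.     1.743] F [ 0.5  1.3 -1.5] op 9.7 q6 [-0.04  0.22  1.87 -0.    1.05 -0.22]
x 136.4 z 182.8 tilt atan 0.93 rad 228.1 F radial/z 0.7 -1.5
tangential -1.5 radial -0.8
```

Call:
{"name": "jog_arm", "arguments": {
  "moves": [
    {"grip": 1, "translation": [0, -0.0018, -0.0013], "twist": [0, 0, 0]},
    {"grip": 1, "translation": [0, 0, 0], "twist": [0, 0, 0]}
  ]
}}

```text
clock: 6.48
eef_pos: [521.3, -21.3, 210.1]
tcp_rot: [-3.141, -0.0, 1.743]
contact_force: [1.8, 2.1, -1.3]
opening: 0.112
```

```bash
python3 - <<'E'
from h import *
ft()
E
```

```text
t 6.48 p [521.3 -21.3 210.1] rpy [-3.141 -0.     1.743] F [ 1.8  2.1 -1.3] op 9.5 q6 [-0.04  0.22  1.87  0.    1.05 -0.22]
x 134.7 z 184.1 tilt atan 0.939 rad 228.1 F radial/z 2.1 -1.3
tangential -2.5 radial 0.2
```

Call:
{"name": "jog_arm", "arguments": {
  "moves": [
    {"grip": 1, "translation": [0, -0.0014, -0.001], "twist": [0, 0, 0]},
    {"grip": 1, "translation": [0, 0, 0], "twist": [0, 0, 0]}
  ]
}}

```text
clock: 6.65
eef_pos: [520.0, -21.5, 211.1]
tcp_rot: [-3.142, -0.0, 1.743]
contact_force: [1.7, 1.0, -2.1]
opening: 0.107
```

```bash
python3 - <<'E'
from h import *
ft()
E
```

```text
t 6.65 p [520.  -21.5 211.1] rpy [-3.142 -0.     1.743] F [ 1.7  1.  -2.1] op 9.1 q6 [-0.04  0.21  1.88  0.    1.05 -0.22]
x 133.5 z 185.1 tilt atan 0.946 rad 228.2 F radial/z 1.8 -2.1
tangential -2.7 radial -0.6
```

Call:
{"name": "jog_arm", "arguments": {
  "moves": [
    {"grip": 1, "translation": [0, -0.0014, -0.001], "twist": [0, 0, 0]},
    {"grip": 1, "translation": [0, 0, 0], "twist": [0, 0, 0]}
  ]
}}

```text
clock: 6.82
eef_pos: [518.7, -21.8, 212.1]
tcp_rot: [-3.142, -0.0, 1.743]
contact_force: [1.7, 1.5, -1.4]
opening: 0.11
```

```bash
python3 - <<'E'
from h import *
ft()
E
```

```text
t 6.82 p [518.7 -21.8 212.1] rpy [-3.142 -0.     1.743] F [ 1.7  1.5 -1.4] op 9.3 q6 [-0.04  0.21  1.88  0.    1.05 -0.22]
x 132.1 z 186.1 tilt atan 0.954 rad 228.2 F radial/z 1.9 -1.4
tangential -2.4 radial 0.0
```

Call:
{"name": "jog_arm", "arguments": {
  "moves": [
    {"grip": 1, "translation": [0, -0.0014, -0.001], "twist": [0, 0, 0]},
    {"grip": 1, "translation": [0, 0, 0], "twist": [0, 0, 0]}
  ]
}}

```text
clock: 6.98
eef_pos: [517.5, -22.0, 213.2]
tcp_rot: [3.141, -0.0, 1.743]
contact_force: [2.1, 3.0, -1.1]
opening: 0.106
```

```bash
python3 - <<'E'
from h import *
ft()
E
```

```text
t 6.98 p [517.5 -22.  213.2] rpy [ 3.141 -0.     1.743] F [ 2.1  3.  -1.1] op 9.0 q6 [-0.05  0.21  1.88  0.    1.06 -0.22]
x 130.8 z 187.2 tilt atan 0.961 rad 228.4 F radial/z 2.6 -1.1
tangential -2.7 radial 0.5
```

Call:
{"name": "jog_arm", "arguments": {
  "moves": [
    {"grip": 1, "translation": [0, -0.0014, -0.001], "twist": [0, 0, 0]},
    {"grip": 1, "translation": [0, 0, 0], "twist": [0, 0, 0]}
  ]
}}

```text
clock: 7.15
eef_pos: [516.3, -22.2, 214.1]
tcp_rot: [3.141, -0.0, 1.743]
contact_force: [5.0, 3.1, -5.2]
opening: 0.107
```

```bash
python3 - <<'E'
from h import *
ft()
E
```

```text
t 7.15 p [516.3 -22.2 214.1] rpy [ 3.141 -0.     1.743] F [ 5.   3.1 -5.2] op 9.1 q6 [-0.05  0.2   1.88  0.    1.06 -0.22]
x 129.7 z 188.1 tilt atan 0.967 rad 228.4 F radial/z 5.4 -5.2
tangential -7.5 radial -1.2
```

Call:
{"name": "jog_arm", "arguments": {
  "moves": [
    {"grip": 1, "translation": [0, -0.0014, -0.001], "twist": [0, 0, 0]},
    {"grip": 1, "translation": [0, 0, 0], "twist": [0, 0, 0]}
  ]
}}

```text
clock: 7.32
eef_pos: [515.2, -22.4, 214.9]
tcp_rot: [3.14, -0.0, 1.743]
contact_force: [7.3, 3.7, -7.6]
opening: 0.111
```

```bash
python3 - <<'E'
from h import *
ft()
E
```

```text
t 7.32 p [515.2 -22.4 214.9] rpy [ 3.14  -0.     1.743] F [ 7.3  3.7 -7.6] op 9.4 q6 [-0.05  0.2   1.88  0.    1.06 -0.22]
x 128.6 z 188.9 tilt atan 0.973 rad 228.5 F radial/z 7.9 -7.6
tangential -10.8 radial -1.9
```

Contact with the stop is clear: the tangential force rose from -2.5 to -10.8 N, at a tilt about 0.49 rad above the starting notch, which fits the stop. I'll lower it now.

```bash
python3 - <<'E'
from h import *
arc(.95,0,38)
E
```

```text
0.925 [4.5 3.3]
0.9 [4.4 3.4]
0.875 [4.4 3.6]
0.85 [4.3 3.7]
0.825 [4.2 3.8]
0.8 [4.1 3.9]
0.775 [4. 4.]
0.75 [3.9 4.1]
0.725 [3.8 4.2]
0.7 [3.7 4.3]
0.675 [3.6 4.3]
0.65 [3.5 4.4]
0.625 [3.3 4.5]
0.6 [3.2 4.6]
0.575 [3.1 4.7]
0.55 [3.  4.8]
0.525 [2.9 4.8]
0.5 [2.8 4.9]
0.475 [2.6 5. ]
0.45 [2.5 5. ]
0.425 [2.4 5.1]
0.4 [2.3 5.2]
0.375 [2.1 5.2]
0.35 [2.  5.3]
0.325 [1.9 5.3]
0.3 [1.7 5.4]
0.275 [1.6 5.4]
0.25 [1.5 5.4]
0.225 [1.3 5.5]
0.2 [1.2 5.5]
0.175 [1.  5.5]
0.15 [0.9 5.6]
0.125 [0.8 5.6]
0.1 [0.6 5.6]
0.075 [0.5 5.6]
0.05 [0.4 5.6]
0.025 [0.2 5.6]
0.0 [0.1 5.6]
```

Call:
{"name": "jog_arm", "arguments": {
  "moves": [
    {"grip": 1, "translation": [0, 0.0045, 0.0033], "twist": [0, 0, 0]},
    {"grip": 1, "translation": [0, 0.0044, 0.0034], "twist": [0, 0, 0]},
    {"grip": 1, "translation": [0, 0.0044, 0.0036], "twist": [0, 0, 0]},
    {"grip": 1, "translation": [0, 0.0043, 0.0037], "twist": [0, 0, 0]},
    {"grip": 1, "translation": [0, 0, 0], "twist": [0, 0, 0]}
  ]
}}

```text
clock: 7.73
eef_pos: [533.1, -19.3, 200.6]
tcp_rot: [3.141, 0.0, 1.743]
contact_force: [2.4, 2.1, 3.7]
opening: 0.109
```

```bash
python3 - <<'E'
from h import *
ft()
E
```

```text
t 7.73 p [533.1 -19.3 200.6] rpy [3.141 0.    1.743] F [2.4 2.1 3.7] op 9.3 q6 [-0.04  0.24  1.86  0.    1.04 -0.21]
x 146.7 z 174.6 tilt atan 0.872 rad 228.0 F radial/z 2.7 3.7
tangential 0.3 radial 4.6
```

Call:
{"name": "jog_arm", "arguments": {
  "moves": [
    {"grip": 1, "translation": [0, 0.0052, 0.003], "twist": [0, 0, 0]},
    {"grip": 1, "translation": [0, 0.0042, 0.0038], "twist": [0, 0, 0]},
    {"grip": 1, "translation": [0, 0.0041, 0.0039], "twist": [0, 0, 0]},
    {"grip": 1, "translation": [0, 0.004, 0.004], "twist": [0, 0, 0]},
    {"grip": 1, "translation": [0, 0.0039, 0.0041], "twist": [0, 0, 0]},
    {"grip": 1, "translation": [0, 0.0038, 0.0042], "twist": [0, 0, 0]},
    {"grip": 1, "translation": [0, 0, 0], "twist": [0, 0, 0]}
  ]
}}

```text
clock: 8.32
eef_pos: [557.1, -15.2, 176.9]
tcp_rot: [-3.141, -0.0, 1.743]
contact_force: [-0.6, 0.3, -2.0]
opening: 0.11
```

```bash
python3 - <<'E'
from h import *
ft()
E
```

```text
t 8.32 p [557.1 -15.2 176.9] rpy [-3.141 -0.     1.743] F [-0.6  0.3 -2. ] op 9.4 q6 [-0.03  0.31  1.83 -0.    1.   -0.2 ]
x 171.1 z 150.9 tilt atan 0.723 rad 228.1 F radial/z -0.5 -2.0
tangential -1.2 radial -1.7
```

Now through the top notch angle, near 0.605.

Call:
{"name": "jog_arm", "arguments": {
  "moves": [
    {"grip": 1, "translation": [0, 0.0035, 0.0044], "twist": [0, 0, 0]},
    {"grip": 1, "translation": [0, 0.0034, 0.0044], "twist": [0, 0, 0]},
    {"grip": 1, "translation": [0, 0.0034, 0.0044], "twist": [0, 0, 0]},
    {"grip": 1, "translation": [0, 0.0033, 0.0045], "twist": [0, 0, 0]},
    {"grip": 1, "translation": [0, 0.0032, 0.0046], "twist": [0, 0, 0]},
    {"grip": 1, "translation": [0, 0, 0], "twist": [0, 0, 0]}
  ]
}}

```text
clock: 8.82
eef_pos: [573.9, -12.3, 154.7]
tcp_rot: [-3.141, 0.0, 1.743]
contact_force: [-0.1, 0.8, -1.3]
opening: 0.107
```

```bash
python3 - <<'E'
from h import *
ft()
E
```

```text
t 8.82 p [573.9 -12.3 154.7] rpy [-3.141  0.     1.743] F [-0.1  0.8 -1.3] op 9.1 q6 [-0.02  0.36  1.81 -0.    0.97 -0.2 ]
x 188.1 z 128.7 tilt atan 0.6 rad 227.9 F radial/z 0.1 -1.3
tangential -1.1 radial -0.7
```

Call:
{"name": "jog_arm", "arguments": {
  "moves": [
    {"grip": 1, "translation": [0, 0.0031, 0.0047], "twist": [0, 0, 0]},
    {"grip": 1, "translation": [0, 0.003, 0.0048], "twist": [0, 0, 0]},
    {"grip": 1, "translation": [0, 0.0029, 0.0048], "twist": [0, 0, 0]},
    {"grip": 1, "translation": [0, 0.0028, 0.0049], "twist": [0, 0, 0]},
    {"grip": 1, "translation": [0, 0, 0], "twist": [0, 0, 0]}
  ]
}}

```text
clock: 9.23
eef_pos: [585.3, -10.3, 135.3]
tcp_rot: [-3.141, 0.0, 1.743]
contact_force: [-1.2, -1.6, -2.1]
opening: 0.109
```

```bash
python3 - <<'E'
from h import *
ft()
E
```

```text
t 9.23 p [585.3 -10.3 135.3] rpy [-3.141  0.     1.743] F [-1.2 -1.6 -2.1] op 9.2 q6 [-0.02  0.4   1.8  -0.    0.94 -0.19]
x 199.7 z 109.3 tilt atan 0.501 rad 227.7 F radial/z -1.5 -2.1
tangential -1.1 radial -2.3
```

Call:
{"name": "jog_arm", "arguments": {
  "moves": [
    {"grip": 1, "translation": [0, 0.0023, 0.0051], "twist": [0, 0, 0]},
    {"grip": 1, "translation": [0, 0.0024, 0.005], "twist": [0, 0, 0]},
    {"grip": 1, "translation": [0, 0.0023, 0.0051], "twist": [0, 0, 0]},
    {"grip": 1, "translation": [0, 0.0022, 0.0052], "twist": [0, 0, 0]},
    {"grip": 1, "translation": [0, 0.0021, 0.0052], "twist": [0, 0, 0]},
    {"grip": 1, "translation": [0, 0, 0], "twist": [0, 0, 0]}
  ]
}}

```text
clock: 9.73
eef_pos: [596.6, -8.3, 109.9]
tcp_rot: [3.141, 0.0, 1.743]
contact_force: [0.8, -2.6, -2.6]
opening: 0.106
```

```bash
python3 - <<'E'
from h import *
ft()
E
```

```text
t 9.73 p [596.6  -8.3 109.9] rpy [3.141 0.    1.743] F [ 0.8 -2.6 -2.6] op 9.0 q6 [-0.02  0.45  1.79 -0.    0.9  -0.19]
x 211.2 z 83.9 tilt atan 0.378 rad 227.2 F radial/z 0.3 -2.6
tangential -2.5 radial -0.7
```

Call:
{"name": "jog_arm", "arguments": {
  "moves": [
    {"grip": 1, "translation": [0, 0.002, 0.0053], "twist": [0, 0, 0]},
    {"grip": 1, "translation": [0, 0.0019, 0.0053], "twist": [0, 0, 0]},
    {"grip": 1, "translation": [0, 0.0017, 0.0054], "twist": [0, 0, 0]},
    {"grip": 1, "translation": [0, 0.0016, 0.0054], "twist": [0, 0, 0]},
    {"grip": 1, "translation": [0, 0.0014, 0.0054], "twist": [0, 0, 0]},
    {"grip": 1, "translation": [0, 0.0012, 0.0055], "twist": [0, 0, 0]},
    {"grip": 1, "translation": [0, 0, 0], "twist": [0, 0, 0]}
  ]
}}

```text
clock: 10.32
eef_pos: [605.7, -6.7, 77.3]
tcp_rot: [-3.141, -0.0, 1.743]
contact_force: [-0.8, -3.8, -3.0]
opening: 0.111
```

```bash
python3 - <<'E'
from h import *
ft()
E
```

```text
t 10.32 p [605.7  -6.7  77.3] rpy [-3.141 -0.     1.743] F [-0.8 -3.8 -3. ] op 9.4 q6 [-0.01  0.5   1.79 -0.    0.85 -0.19]
x 220.4 z 51.3 tilt atan 0.229 rad 226.3 F radial/z -1.4 -3.0
tangential -2.6 radial -2.0
```

Call:
{"name": "jog_arm", "arguments": {
  "moves": [
    {"grip": 1, "translation": [0, 0.0006, 0.0055], "twist": [0, 0, 0]},
    {"grip": 1, "translation": [0, 0.0009, 0.0055], "twist": [0, 0, 0]},
    {"grip": 1, "translation": [0, 0.0008, 0.0055], "twist": [0, 0, 0]},
    {"grip": 1, "translation": [0, 0.0006, 0.0055], "twist": [0, 0, 0]},
    {"grip": 1, "translation": [0, 0.0005, 0.0055], "twist": [0, 0, 0]},
    {"grip": 1, "translation": [0, 0.0003, 0.0055], "twist": [0, 0, 0]},
    {"grip": 1, "translation": [0, 0, 0], "twist": [0, 0, 0]}
  ]
}}

```text
clock: 10.9
eef_pos: [609.7, -6.0, 44.5]
tcp_rot: [3.141, 0.0, 1.743]
contact_force: [0.3, -4.1, -0.9]
opening: 0.113
```

```bash
python3 - <<'E'
from h import *
ft()
E
```

```text
t 10.9 p [609.7  -6.   44.5] rpy [3.141 0.    1.743] F [ 0.3 -4.1 -0.9] op 9.6 q6 [-0.01  0.56  1.8  -0.    0.79 -0.18]
x 224.4 z 18.5 tilt atan 0.082 rad 225.2 F radial/z -0.4 -0.9
tangential -0.9 radial -0.4
```

Call:
{"name": "jog_arm", "arguments": {
  "moves": [
    {"grip": 1, "translation": [0, 0.0003, 0.0045], "twist": [0, 0, 0]},
    {"grip": 1, "translation": [0, 0.0002, 0.0045], "twist": [0, 0, 0]},
    {"grip": 1, "translation": [0, 0.0001, 0.0035], "twist": [0, 0, 0]},
    {"grip": 1, "translation": [0, 0, 0], "twist": [0, 0, 0]}
  ]
}}

```text
clock: 11.23
eef_pos: [610.0, -6.0, 34.9]
tcp_rot: [-3.141, 0.0, 1.743]
contact_force: [-9.6, -3.6, 20.2]
opening: 0.105
```

```bash
python3 - <<'E'
from h import *
ft()
E
```

```text
t 11.23 p [610.   -6.   34.9] rpy [-3.141  0.     1.743] F [-9.6 -3.6 20.2] op 9.0 q6 [-0.01  0.57  1.8  -0.    0.77 -0.18]
x 224.8 z 8.9 tilt atan 0.039 rad 225.0 F radial/z -10.1 20.2
tangential 20.6 radial -9.3
```

```bash
python3 - <<'E'
from h import *
p,d=snap('scene','s2')
im=cv2.imread('pics/s2.png')[130:360,240:440]
cv2.imwrite('pics/s2z.png',cv2.resize(im,None,fx=2.6,fy=2.6,interpolation=cv2.INTER_CUBIC))
C=cloud('scene',d)
hsv=cv2.cvtColor(p,cv2.COLOR_RGB2HSV)
P=C[225:360,250:420].reshape(-1,3)
u=np.array([np.cos(.172),np.sin(.172)]);w=np.array([-u[1],u[0]])
x=(P[:,:2]-[389,-47])@u;y=(P[:,:2]-[389,-47])@w
for lo in range(10,170,20):
    m=(x>lo)&(x<lo+20)&(abs(y)<70)&(P[:,2]>30)&(P[:,2]<120);print(lo+10,m.sum(),np.median(P[m,2]).round(1) if m.sum() else '')
ft()
E
```

```text
20 758 59.3
40 721 50.2
60 694 50.3
80 677 50.4
100 659 50.3
120 623 50.3
140 605 50.1
160 497 50.2
t 11.28 p [610.   -6.   34.8] rpy [-3.141  0.     1.743] F [-10.1  -3.1  20.8] op 9.1 q6 [-0.01  0.57  1.8  -0.    0.77 -0.18]
x 224.8 z 8.8 tilt atan 0.039 rad 224.9 F radial/z -10.5 20.8
tangential 21.2 radial -9.7
```

View pics/s2z.png

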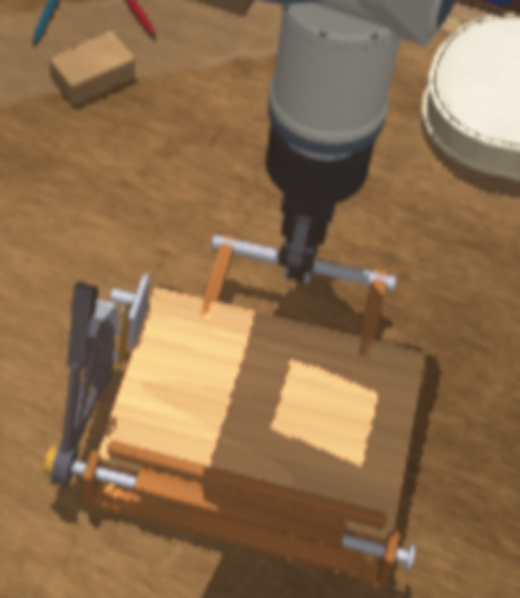

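The board is flat: its surface is at 50.2 mm everywhere, so the tilt is 0. The bar now sits about 10 mm from the fingertips, so I'll regrip deeper while it rests.

Call:
{"name": "jog_arm", "arguments": {
  "moves": [
    {"grip": 1, "translation": [0, 0, 0], "twist": [0, 0, 0]},
    {"grip": 0.5, "translation": [0, 0, 0], "twist": [0, 0, 0]},
    {"grip": 0.4, "translation": [0, 0, 0], "twist": [0, 0, 0]},
    {"grip": 0.4, "translation": [0, 0, 0], "twist": [0, 0, 0]},
    {"grip": 0.4, "translation": [0, 0, 0], "twist": [0, 0, 0]}
  ]
}}

```text
clock: 11.7
eef_pos: [610.5, -5.6, 33.1]
tcp_rot: [3.141, -0.0, 1.743]
contact_force: [0.0, 0.6, -0.1]
opening: 0.298
```

```bash
python3 - <<'E'
from h import *
ft()
E
```

```text
t 11.7 p [610.5  -5.6  33.1] rpy [ 3.141 -0.     1.743] F [ 0.   0.6 -0.1] op 25.3 q6 [-0.01  0.57  1.8   0.    0.77 -0.18]
x 225.3 z 7.1 tilt atan 0.031 rad 225.4 F radial/z 0.1 -0.1
tangential -0.1 radial 0.1
```

Call:
{"name": "jog_arm", "arguments": {
  "moves": [
    {"grip": 0.4, "translation": [0, 0, 0.004], "twist": [0, 0, 0]},
    {"grip": 0.4, "translation": [0, 0, 0.0035], "twist": [0, 0, 0]},
    {"grip": 0.4, "translation": [0, 0, 0], "twist": [0, 0, 0]},
    {"grip": 0.7, "translation": [0, 0, 0], "twist": [0, 0, 0]},
    {"grip": 1, "translation": [0, 0, 0], "twist": [0, 0, 0]},
    {"grip": 1, "translation": [0, 0, 0], "twist": [0, 0, 0]},
    {"grip": 1, "translation": [0, 0, 0], "twist": [0, 0, 0]},
    {"grip": 1, "translation": [0, 0, 0], "twist": [0, 0, 0]}
  ],
  "squeeze": 50
}}

```text
clock: 12.37
eef_pos: [609.9, -5.9, 25.5]
tcp_rot: [-3.141, -0.0, 1.743]
contact_force: [-0.3, 0.8, -2.1]
opening: 0.105
```

```bash
python3 - <<'E'
from h import *
ft()
arc(0,.28,8)
E
```

```text
t 12.37 p [609.9  -5.9  25.5] rpy [-3.141 -0.     1.743] F [-0.3  0.8 -2.1] op 9.0 q6 [-0.01  0.58  1.8   0.    0.76 -0.18]
x 224.7 z -0.5 tilt atan -0.002 rad 224.7 F radial/z -0.2 -2.1
tangential -2.1 radial -0.2
0.035 [-0.1 -7.9]
0.07 [-0.4 -7.9]
0.105 [-0.7 -7.8]
0.14 [-1.  -7.8]
0.175 [-1.2 -7.8]
0.21 [-1.5 -7.7]
0.245 [-1.8 -7.7]
0.28 [-2.  -7.6]
```

Call:
{"name": "jog_arm", "arguments": {
  "moves": [
    {"grip": 1, "translation": [0, -0.0001, -0.0079], "twist": [0, 0, 0]},
    {"grip": 1, "translation": [0, -0.0004, -0.0079], "twist": [0, 0, 0]},
    {"grip": 1, "translation": [0, -0.0007, -0.0078], "twist": [0, 0, 0]},
    {"grip": 1, "translation": [0, -0.001, -0.0078], "twist": [0, 0, 0]},
    {"grip": 1, "translation": [0, -0.0012, -0.0078], "twist": [0, 0, 0]},
    {"grip": 1, "translation": [0, -0.0015, -0.0077], "twist": [0, 0, 0]},
    {"grip": 1, "translation": [0, -0.0018, -0.0077], "twist": [0, 0, 0]},
    {"grip": 1, "translation": [0, 0, 0], "twist": [0, 0, 0]}
  ]
}}

```text
clock: 13.03
eef_pos: [603.1, -7.1, 81.8]
tcp_rot: [3.141, -0.0, 1.743]
contact_force: [-2.3, 0.4, -2.4]
opening: 0.112
```

```bash
python3 - <<'E'
from h import *
ft()
E
```

```text
t 13.03 p [603.1  -7.1  81.8] rpy [ 3.141 -0.     1.743] F [-2.3  0.4 -2.4] op 9.5 q6 [-0.01  0.49  1.8   0.    0.85 -0.19]
x 217.8 z 55.8 tilt atan 0.251 rad 224.8 F radial/z -2.2 -2.4
tangential -1.7 radial -2.7
```

Call:
{"name": "jog_arm", "arguments": {
  "moves": [
    {"grip": 1, "translation": [0, 0.0, 0.005], "twist": [0, 0, 0]},
    {"grip": 1, "translation": [0, 0.001, 0.005], "twist": [0, 0, 0]},
    {"grip": 1, "translation": [0, 0, 0], "twist": [0, 0, 0]}
  ]
}}

```text
clock: 13.28
eef_pos: [605.8, -6.7, 69.5]
tcp_rot: [3.139, 0.0, 1.743]
contact_force: [2.7, 2.8, -1.1]
opening: 0.106
```

```bash
python3 - <<'E'
from h import *
ft()
E
```

```text
t 13.28 p [605.8  -6.7  69.5] rpy [3.139 0.    1.743] F [ 2.7  2.8 -1.1] op 9.0 q6 [-0.01  0.51  1.8   0.    0.83 -0.19]
x 220.5 z 43.5 tilt atan 0.195 rad 224.7 F radial/z 3.1 -1.1
tangential -1.7 radial 2.9
```

Call:
{"name": "jog_arm", "arguments": {
  "moves": [
    {"grip": 1, "translation": [0, 0.0005, 0.003], "twist": [0, 0, 0]},
    {"grip": 1, "translation": [0, 0, 0], "twist": [0, 0, 0]}
  ]
}}

```text
clock: 13.45
eef_pos: [606.2, -6.6, 66.9]
tcp_rot: [3.14, 0.0, 1.743]
contact_force: [3.8, 4.0, 3.4]
opening: 0.106
```

```bash
python3 - <<'E'
from h import *
ft()
E
```

```text
t 13.45 p [606.2  -6.6  66.9] rpy [3.14  0.    1.743] F [3.8 4.  3.4] op 9.0 q6 [-0.01  0.52  1.8   0.    0.82 -0.19]
x 220.9 z 40.9 tilt atan 0.183 rad 224.7 F radial/z 4.5 3.4
tangential 2.5 radial 5.0
```

Call:
{"name": "jog_arm", "arguments": {
  "moves": [
    {"grip": 1, "translation": [0, 0.0005, 0.003], "twist": [0, 0, 0]},
    {"grip": 1, "translation": [0, 0, 0], "twist": [0, 0, 0]}
  ]
}}

```text
clock: 13.62
eef_pos: [606.6, -6.5, 64.8]
tcp_rot: [3.14, 0.0, 1.743]
contact_force: [0.6, 3.3, 13.0]
opening: 0.104
```

```bash
python3 - <<'E'
from h import *
ft()
E
```

```text
t 13.62 p [606.6  -6.5  64.8] rpy [3.14  0.    1.743] F [ 0.6  3.3 13. ] op 8.8 q6 [-0.01  0.52  1.8   0.    0.82 -0.19]
x 221.3 z 38.8 tilt atan 0.173 rad 224.7 F radial/z 1.1 13.0
tangential 12.6 radial 3.3
```

The pawl holds: there is 13 N upward at a tilt of about 0.18, where the lowest notch should be. I'll ease off and let go.

Call:
{"name": "jog_arm", "arguments": {
  "moves": [
    {"grip": 1, "translation": [0, 0, -0.001], "twist": [0, 0, 0]},
    {"grip": 1, "translation": [0, 0, 0], "twist": [0, 0, 0]},
    {"grip": 0.6, "translation": [0, 0, 0], "twist": [0, 0, 0]},
    {"grip": 0.4, "translation": [0, 0, 0], "twist": [0, 0, 0]},
    {"grip": 0.2, "translation": [0, 0, 0], "twist": [0, 0, 0]},
    {"grip": 0.18, "translation": [0, 0, 0], "twist": [0, 0, 0]},
    {"grip": 0.18, "translation": [0, 0, 0], "twist": [0, 0, 0]}
  ]
}}

```text
clock: 14.2
eef_pos: [605.0, -6.9, 64.8]
tcp_rot: [-3.141, 0.0, 1.743]
contact_force: [-0.0, -0.2, 0.6]
opening: 0.408
```

```bash
python3 - <<'E'
from h import *
ft()
E
```

```text
t 14.2 p [605.   -6.9  64.8] rpy [-3.141  0.     1.743] F [-0.  -0.2  0.6] op 34.7 q6 [-0.01  0.52  1.8  -0.    0.82 -0.19]
x 219.7 z 38.8 tilt atan 0.175 rad 223.1 F radial/z -0.0 0.6
tangential 0.6 radial 0.1
```

Now straight up and away.

Call:
{"name": "jog_arm", "arguments": {
  "moves": [
    {"grip": 0.18, "translation": [0, 0, -0.01], "twist": [0, 0, 0]},
    {"grip": 0.18, "translation": [0, 0, -0.015], "twist": [0, 0, 0]},
    {"grip": 0.18, "translation": [0, 0, -0.02], "twist": [0, 0, 0]},
    {"grip": 0.18, "translation": [0, 0, -0.025], "twist": [0, 0, 0]},
    {"grip": 0.18, "translation": [0, 0, -0.025], "twist": [0, 0, 0]},
    {"grip": 0.18, "translation": [0, 0, -0.025], "twist": [0, 0, 0]},
    {"grip": 0.18, "translation": [0, 0, -0.02], "twist": [0, 0, 0]},
    {"grip": 0.18, "translation": [0, 0, 0], "twist": [0, 0, 0]},
    {"grip": 0.18, "translation": [0, 0, 0], "twist": [0, 0, 0]}
  ]
}}

```text
clock: 14.95
eef_pos: [606.2, -6.8, 207.0]
tcp_rot: [3.139, 0.001, 1.743]
contact_force: [0.1, 0.5, -1.0]
opening: 0.409
```

```bash
python3 - <<'E'
from h import *
st()
for n in('scene','top'):
    p,d=snap(n,n+'9'); C=cloud(n,d)
    P=C.reshape(-1,3)
    u=np.array([np.cos(.172),np.sin(.172)]);w=np.array([-u[1],u[0]])
    x=(P[:,:2]-[389,-47])@u;y=(P[:,:2]-[389,-47])@w
    m=(x>35)&(x<150)&(abs(y)<80)&(P[:,2]>30)&(P[:,2]<100)
    k=np.polyfit(x[m],P[m,2],1);print(n,m.sum(),'tilt',np.arctan(k[0]))
a=cv2.imread('pics/top0.png');b=cv2.imread('pics/top9.png')
D=cv2.absdiff(a,b).max(2)
for nm,(q,s,t,v) in dict(plane=(180,245,215,275),bored=(165,168,200,205),cork=(222,130,262,170)).items(): print(nm,D[s:v,q:t].mean().round(1),D[s:v,q:t].max())
E
```

```text
t 14.95 p [606.2  -6.8 207. ] rpy [3.139e+00 1.000e-03 1.743e+00] F [ 0.1  0.5 -1. ] op 34.7 q6 [-0.01  0.35  1.7  -0.    1.09 -0.19]
scene 4913 tilt 0.18340786698275133
top 2659 tilt 0.18429233580047547
plane 4.1 7
bored 4.0 8
cork 3.9 7
```

View pics/scene9.png

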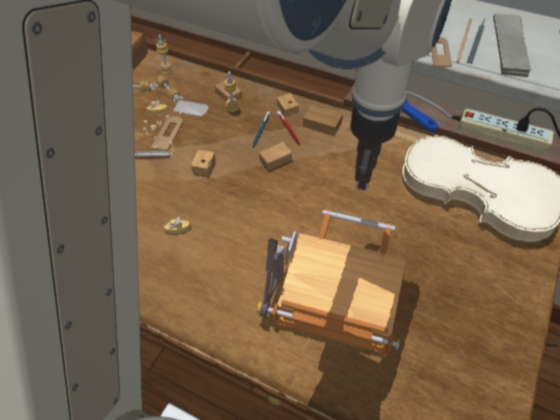

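The board stands at 0.184 rad in both views. The gripper (365,185) is clear of the bar (357,220), and the bystanders have not moved: plane (177,227), bored block (203,163), cork (276,156).

```bash
python3 -c "
from rig import r
print(r.sign_off())"
```

```text
the job is handed in; nothing more can be done
None
```

The board now stands by itself in its lowest notch. I let go of it and handed the job in at about 15 s of the 61 s allowed; sign-off gave no verdict.

- **Lift to the stop:** I gripped the bar from above and raised it in small steps until the pull against me rose from about 2.5 N to 10.8 N. That is about 8 N at the bar beyond the board's weight, against the 17 N limit. It happened about 0.49 rad above the starting notch (0.465 rad measured), which fits the stop with the quadrant shifted by about -0.055 rad.
- **Lower flat:** The board came down with no notch catching it. The depth image showed its surface level, at 50.2 mm all the way across. I pressed about 20 N onto the flat rest, and the bar had slid about 7–9 mm toward the fingertips, so I regripped deeper while the board rested.
- **Lowest notch:** I raised it to about 0.25 rad and lowered it until the pawl held, with 13 N upward on the tool.

**Last checks:**
- **Tilt:** It was 0.183 rad in the scene view and 0.184 rad in the top view, inside 0.17–0.314 but near the lower end because of the quadrant's shift.
- **Gripper:** It is well above the bar and touches nothing.
- **Bystanders:** The plane, bored block and cork look unmoved when the first and last top views are compared.
- **Disagreements:** The tilt worked out from the arm's position read up to about 0.03 rad high before the regrip, because the bar had slipped in the fingers. After the regrip it agreed with the cameras to about 0.01 rad.

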